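Square up the craft board for ruling

TASK

The try square and the blue paint pot are in each other's places: swap them. Lay the square flat with its dark stock flush against the wooden board's front edge (the long one facing the robot), its blade across the board and the blade's outer edge on the red line, ready to rule, and stand the pot upright near the middle of the round cork mat where the square was. Keep the pot upright throughout, and do not disturb the yellow cup, the orange jar or the round ornament.

Things in the scene. Friction and masses are not known exactly. Their poses are not given: they have to be found in the camera images.
- board: Fixed pale wooden board, 150 (x) by 240 (y) by 12 mm thick. Origin at the centre of its underside, z up. Its front edge, against which the square goes, is the long edge facing the robot at local x = -75 mm, along local y. Black corner holders, 20 mm high, stand round its two far corners only (local x +31 to +87, |y| 82 to 132 mm).
- mark: Red ruling line painted across the board's top, 140 mm long (along its x, parallel to the board's x) and 5 mm wide. Origin at its middle, on the board's top; its axes are parallel to the board's.
- square: Loose L-shaped try square, about 0.3 kg, lying flat, right way up, its stock on the cork mat (the blade overhangs; it balances). Dark steel stock 28 (x) by 130 (y) by 26 mm high; origin at the centre of the stock's underside, z up. Its bearing face is the +x face, x = +14 mm. The blade stands out from that face along +x at the +y end. See its points.
- square_face_blade_end (a point): Point on the stock's bearing face (local x = +14 mm) at the blade end (local y = +63 mm), 6 mm above the underside.
- square_face_free_end (a point): Point on the stock's bearing face (local x = +14 mm) at the end without the blade (local y = -63 mm), 6 mm above the underside.
- square_rule_edge (a point): Point half way along the aluminium blade's outer edge (square's local x +79, y +65 mm, in line with the stock's end), the edge to lay on the red line. The blade runs from the stock to x = +144 mm, y +35 to +65 mm, 3 mm thick, 14 to 17 mm above the stock's underside, so it passes just over the 12 mm board while the stock lies on the table.
- square_grip (a point): Centre of the green plastic grip rib on top of the stock, above its middle, 46 mm above the underside. The rib is 16 mm wide (x), 60 mm long (y) and reaches from the stock top (26 mm) to 67 mm; pinch it across its 16 mm.
- pot: Loose blue paint pot, closed and upright: body 54 mm diameter up to 60 mm, then a 49 mm cap to 75 mm, about 0.16 kg. Origin at the centre of its underside, z up. It starts standing at the board's front edge, where the stock has to go.
- mat: Fixed round cork mat, 150 mm diameter, 4 mm thick. Origin at the centre of its underside, on the table.
- cup: Bystander: loose yellow open cup, 68 mm across the rim, 80 mm tall, beside the board's front edge beyond the red line. Origin at the centre of its underside.
- bottle: Bystander: loose orange jar with a red cap, 48 mm diameter, 80 mm tall, to the right (-y) of the cork mat. Origin at the centre of its underside.
- ornament: Bystander: loose round wooden ornament, green and yellow on top, 56 mm diameter, 14 mm thick, lying on the board. Origin at the centre of its underside.
Things that resemble listed ones, but are neither listed nor needed, are in the scene too. What is meant by the square is not purple, and is the smaller of those in its own colour.

How it is judged (in metres and radians):
At the end, for the whole second after the job is handed in: The square lies flat on the table, its stock's bearing face within 2.5 mm of the board's front edge at both ends, and the blade's outer edge within 6 mm of the middle of the red line; the pot stands upright on the cork mat, its centre within 35 mm of the mat's centre; both are at rest (x of square_face_blade_end in the frame of board between -0.0775 and -0.073 m and x of square_face_free_end in the frame of board between -0.0775 and -0.073 m and y of square_rule_edge in the frame of mark between -0.006 and 0.006 m and angle between the x axis of square and the x axis of board, either way round below 0.04 rad and z of square in the frame of board below 0.003 m and angle between square's own z axis and vertical below 0.04 rad and horizontal distance between pot and mat below 0.035 m and z of pot in the frame of mat below 0.008 m and angle between pot's own z axis and vertical below 0.06 rad and linear speed of each of pot, square below 0.02 m/s); the robot touches nothing.
It fails at once if the paint pot is tipped more than about 30 degrees (angle between pot's own z axis and vertical above 0.55 rad).
It fails at once if the yellow cup is shifted more than 15 mm or tipped (distance of cup from where it was at the start of the episode above 0.015 m or angle between cup's own z axis and vertical above 0.3 rad).
It fails at once if the orange jar is shifted more than 15 mm or tipped (distance of bottle from where it was at the start of the episode above 0.015 m or angle between bottle's own z axis and vertical above 0.3 rad).
It fails at once if the round wooden ornament is shifted more than 15 mm or tipped (distance of ornament from where it was at the start of the episode above 0.015 m or angle between ornament's own z axis and vertical above 0.3 rad).
It also fails if it takes over 72 s, if anything falls off the work surface, if the arm or the gripper's body presses on something with over 40 N, if the wrist force passes 120 N, or if a joint passes its speed limit or range.

ROBOT

A 6-joint arm with a two-finger parallel gripper is mounted at the origin on the work surface. World frame = base frame: x ahead of the robot, y to its left, z up, the work surface at z = 0. Lengths are in mm, angles in rad, forces in N, time in s.
With the tool pointing down it reaches from about 250 to 725 mm from the base axis. Payload 4 kg.
Tool frame: the origin (TCP) lies at the very end of the fingers, on their centre line; the grasp point (between the pads) lies 19 mm behind it; z points along the fingers, y is the line along which they close (so a half turn about z gives the same grasp; the last joint's range is limited). The gripper opens to 85 mm and grips with 20 to 120 N. Pads are 22 mm wide; open, the fingers measure 114 mm over their backs; the gripper's body (76 mm by 85 mm) begins 54 mm behind the grasp point. The pads swing forward as they close: fully open they stand 13 mm farther back than shut.
Start: joints at [1.186, 0.241, 0.005, 1.335, 0, 1.571], TCP at [187.685, 463.437, 231.306] pointing down, gripper open.
Joint ranges: [-2.72, 2.72], [-1.05, 1.87], [-1.09, 1.28], [-1.99, 2.15], [-1.42, 1.44], [-3.14, 3.14]. Speed limits (rad/s): [2.79, 2.79, 3.14, 3.14, 3.14, 3.14].

INTERFACE

Orientations are given as a unit quaternion [x, y, z, w].
In Python, from cell import * gives the robot as it stands.
- The arm moves only by the tool drive_tool, never from a script. Its argument "motion" is a list of rows, each an object with "linear": the shift along the tool's x, y, z in mm, a list of three; "turn": the turn about the tool's z in degrees; "grip": the opening, from -1 (shut) to 1 (fully open). A call has 1 to 8 rows; each row is the pose to reach, as a shift and turn from the pose commanded when the call began, along the tool's axes at that moment; what a row does not reach only later rows make up. A row lasts 1/10 s, in which the tool goes at most 50 mm and 8.59 degrees, less where a joint would pass 70% of its speed; a pose out of reach is approached as far as the arm can. A call with a gripper value outside its range is refused whole. The fingers move at their own pace and stop on an object; "newtons" is the grip in N (left out, the last holds). Time passes only in rows, so rows that repeat a pose let the fingers close. It gives the time, the measured TCP pose, the force, the opening and the grip force at its end, in the units of the state.
- observe(): the state, without advancing time (a new reading comes with each control period).
- camera(name): name is "scene" or "top" or "wrist"; returns a dict with "color" (384x512x3 uint8, red, green, blue), "depth" (384x512 float32, mm along the optical axis (not along the pixel's ray), 0 where there is no reading), "fov_y" (degrees; the focal length in pixels is half the picture's height over the tangent of half this angle, whatever the lens; pixels are square), "cx", "cy" (the principal point, pixels), "k1" (the pictures are not rectified: a ray, as slopes to the right and down, at radius r is drawn at 1 + k1 r^2 times it, then the intrinsics apply), "origin" and "orientation" of the camera in the world. Camera axes: x right, y up, looking along -z (the intrinsics and any distortion apply to the point x, -y, -z); pixel columns grow to the right and rows downward; lengths in mm; the calibration is good to about 2 mm. A picture is of the moment at which its call begins.
- job_done(): hands the job in; it is judged then, once.
Trained networks look in the newest picture that a camera, given by its name, has taken for a name from the list of things; names that differ only in an ending like _2 or _b are one class to them, and where a whole thing is asked for, a point or a joint stands for the part that bears it (a point fixed in the world has none). Each returns a list of dicts, best first, with "score" (0 to 1); they miss things now and then, are a little off and sometimes report something else, mostly with a low value. They report only what shows in the picture. A call takes as long as a camera call. They do not tell look-alikes from the thing itself.
- find_in(label, camera): "location" ([column, row] in pixels, amid what is visible of it).
- trace(label, camera): "pixels" (384x512 bool, what is visible of it) and "location" ([column, row] in pixels, amid what is visible of it).
- place_of(label, camera): "location" ([column, row] in pixels: a listed point, or the origin of a listed thing).
The state is a dict: "time_s": time; "qpos": joint angles; "dq": joint speeds; "joint_efforts": joint torques, N m; "tool_pos": TCP position; "ee_rot": TCP orientation; "force": force on the tool from outside, world axes, zero at the start; "ft_torque": the same for the moment, N m; "gripper_width": finger opening in mm; "grip_force": force on a finger pad.
Only numpy, scipy, OpenCV 4.12 (cv2) and the standard library are available. Lean on these libraries where they do the work, as an engineer would, in place of code of your own. Each camera call takes 0.05 s, during which the arm holds its last target. There are 200 camera calls.

## Working session

There is one attempt and no reset: what is moved stays moved. The work goes in short steps, Python scripts to look and compute and a tool call to move; the robot and the scene stay as the last step left them, time stands still between calls to the robot, and variables do not carry over. Pictures are saved under pics/ and viewed, at most 10 in all, crops included, and the job is handed in when it is done.

Besides the shell and the picture viewer there is one more tool, called after ">>>" as name(argument=value, ...) on one line, values as JSON. drive_tool: Moves the arm, as the interface text tells. Its arguments: {"type":"object","properties":{"motion":{"type":"array"},"newtons":{"type":"number"}},"required":["motion"]}

```bash
mkdir -p pics; ls
cat > h.py <<'E'
import numpy as np, cv2
from scipy.spatial.transform import Rotation as R
from cell import *
def ray(c,px):
    f=c["color"].shape[0]/2/np.tan(np.radians(c["fov_y"])/2)
    d=np.array([(px[0]-c["cx"])/f,(px[1]-c["cy"])/f]); u=d.copy()
    for _ in range(20): u=d/(1+c["k1"]*(u@u))
    return R.from_quat(c["orientation"]).as_matrix()@np.array([u[0],-u[1],-1.0])
def at_depth(c,px):
    z=c["depth"][int(round(px[1])),int(round(px[0]))]
    return np.array(c["origin"])+ray(c,px)*z
def at_z(c,px,z):
    r=ray(c,px); o=np.array(c["origin"]); return o+r*(z-o[2])/r[2]
def proj(c,P):
    v=R.from_quat(c["orientation"]).as_matrix().T@(np.array(P)-np.array(c["origin"]))
    u=np.array([v[0],-v[1]])/-v[2]; u=u*(1+c["k1"]*(u@u))
    f=c["color"].shape[0]/2/np.tan(np.radians(c["fov_y"])/2)
    return u*f+[c["cx"],c["cy"]]
def tri(cs,pxs):
    A=np.zeros((3,3));b=np.zeros(3)
    for c,p in zip(cs,pxs):
        r=ray(c,p);r/=np.linalg.norm(r);M=np.eye(3)-np.outer(r,r);A+=M;b+=M@np.array(c["origin"])
    return np.linalg.solve(A,b)
def save(c,name,s=1.5):
    cv2.imwrite("pics/"+name,cv2.resize(c["color"][:,:,::-1],None,fx=s,fy=s))
E
python3 - <<'E'
from h import *
np.set_printoptions(precision=1,suppress=True)
t=camera("top");s=camera("scene")
save(t,"top0.png");save(s,"scene0.png")
for n in ("top","scene"):
  c=dict(top=t,scene=s)[n]
  for l in "board mark square square_face_blade_end square_face_free_end square_rule_edge square_grip pot mat cup bottle ornament".split():
    for d in place_of(l,n)[:3]: 
      p=d["location"]; print(n,l,round(d["score"],2),np.array(p),at_depth(c,p))
print(observe())
E
```

```text
pics
top board 0.8 [147.3 186.1] [636.5 227.6  15.5]
top mark 0.6 [133. 178.] [657.8 271.9  10.2]
top square 0.89 [309.2 191.6] [ 646.8 -220.7   51.5]
top square 0.74 [ 84.9 196.3] [589.  380.1  49.2]
top square 0.68 [430.9 219. ] [ 594.4 -540.4   64.6]
top square_face_blade_end 0.95 [314.5 275.3] [ 426.5 -248.2   28.4]
top square_face_blade_end 0.89 [405.8 218.6] [ 601.4 -497.1    1.6]
top square_face_blade_end 0.64 [290.8 180.5] [ 686.  -172.4    2.9]
top square_face_free_end 0.82 [444.9 203.4] [ 653.  -605.3    0. ]
top square_face_free_end 0.6 [256.5 248.5] [484.7 -89.8  33.5]
top square_face_free_end 0.55 [334.6 193.6] [ 651.4 -293.2   29.5]
top square_rule_edge 0.97 [296.8 160.3] [ 748.1 -186.4   -1.6]
top square_rule_edge 0.94 [393.5 199.3] [ 653.4 -462.6    2.6]
top square_rule_edge 0.91 [304.5 303.7] [ 351.9 -226.    23.3]
top square_grip 0.91 [435.4 215.3] [ 604.4 -550.5   68.5]
top square_grip 0.83 [312.7 188.8] [ 650.5 -227.3   72.3]
top square_grip 0.67 [285.6 254.9] [ 469.9 -164.8   89.7]
top pot 0.93 [144.1 228.4] [511.6 204.2  76.4]
top mat 0.61 [308.3 193.9] [ 645.  
[... 1306 characters left out ...]
mat 0.34 [290.1 145.3] [532.3 195.7  21.3]
scene cup 0.7 [337.9 125.7] [613.  381.6  29.4]
scene cup 0.56 [223.2 261.8] [ 690.5 -342.    78.8]
scene bottle 0.86 [213.7 285.9] [ 692.3 -385.    31.8]
scene bottle 0.34 [221.7 261.6] [ 688.  -344.4   80.2]
scene ornament 0.54 [319.7 168.6] [675.9 144.1  24.7]
{'time_s': 1.3, 'qpos': array([ 1.2,  0.2,  0. ,  1.3, -0. ,  1.6]), 'dq': array([ 0.,  0.,  0., -0., -0., -0.]), 'joint_efforts': array([ -0. , -37.2,  25.3,   0. ,  -0. ,  -0. ]), 'tool_pos': array([187.7, 463.4, 231.3]), 'ee_rot': array([ 0.2,  1. , -0. ,  0. ]), 'force': array([-0.4,  0.2,  0.3]), 'ft_torque': array([-0.,  0.,  0.]), 'grip_force': 0.0, 'gripper_width': 85.4201647760041}
```

View pics/top0.png

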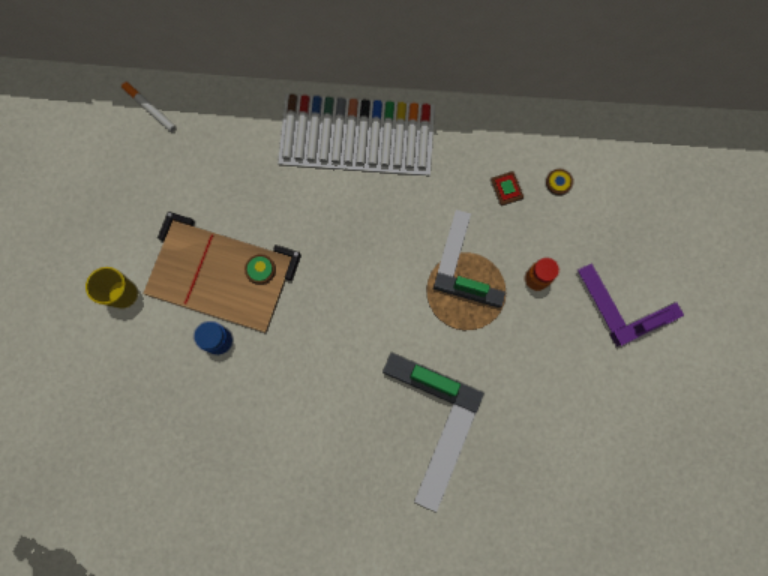

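View pics/scene0.png

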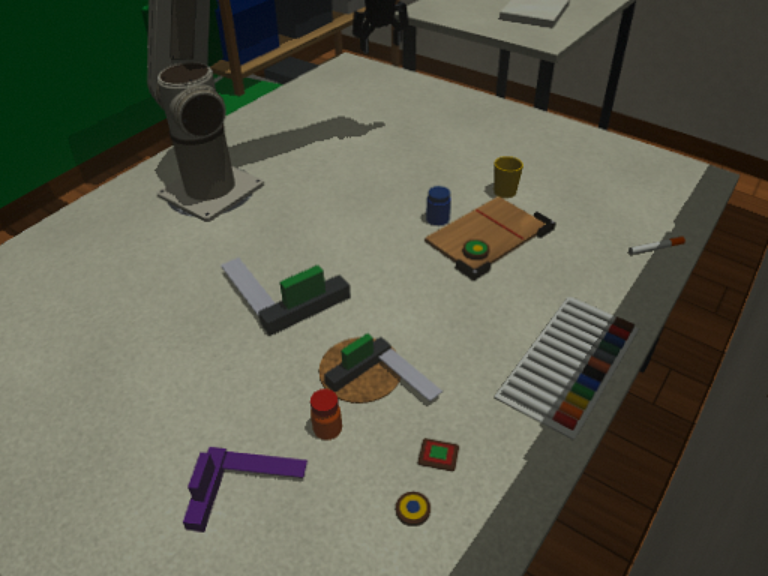

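```bash
cat >> h.py <<'E'
def rel(xyz,yaw=None,pose=None):
    """tool-frame shift and turn(deg) from measured pose to world xyz; yaw = desired world angle(deg) of tool y axis (mod 180)"""
    o=observe() if pose is None else pose
    M=R.from_quat(o["ee_rot"]).as_matrix()
    sh=M.T@(np.array(xyz)-o["tool_pos"])
    ya=np.degrees(np.arctan2(M[1,1],M[0,1])); t=0
    if yaw is not None:
        t=-(yaw-ya); t=(t+90)%180-90   # tool z down: positive turn lowers world angle
    print("shift",np.round(sh,1),"turn",round(t,1),"tool y angle now",round(ya,2),"q6",round(o["qpos"][5],3),"tcp",np.round(o["tool_pos"],1))
    return sh,t
E
python3 - <<'E'
from h import *
np.set_printoptions(precision=1,suppress=True)
w=camera("wrist");t=camera("top");s=camera("scene")
M=R.from_quat(observe()["ee_rot"]).as_matrix();print(M)
print("cam in tool",M.T@(np.array(w["origin"])-observe()["tool_pos"]),M.T@R.from_quat(w["orientation"]).as_matrix(),w["fov_y"])
for l in ("pot",):
  a=place_of(l,"top")[0]["location"];b=place_of(l,"scene")[0]["location"];print(l,tri([t,s],[a,b]))
# red line & board corners from the top view, roughly
hsv=cv2.cvtColor(t["color"],cv2.COLOR_RGB2HSV)
m=((hsv[:,:,0]<8)|(hsv[:,:,0]>172))&(hsv[:,:,1]>150)
m[:, 160:]=0; m[:140]=0
ys,xs=np.nonzero(m);print(len(ys)); r=cv2.minAreaRect(np.c_[xs,ys].astype(np.float32)); 
for p in cv2.boxPoints(r): print(at_z(t,p,12))
rel([520,200,330],-107+90)
rel([455,190,330],73)
E
```

```text
[[-0.9  0.4 -0. ]
 [ 0.4  0.9  0. ]
 [ 0.   0.  -1. ]]
cam in tool [  79.2    0.4 -142.7] [[-0.   1.   0.3]
 [ 1.   0.  -0. ]
 [-0.   0.3 -1. ]] 62.19539634067959
pot [521.5 216.1 -11.7]
79
[587.9 291.6  12. ]
[723.7 259.6  12. ]
[722.2 254.9  12. ]
[586.5 287.   12. ]
shift [-406.9 -119.5  -98.7] turn 85.0 tool y angle now 67.96 q6 1.571 tcp [187.7 463.4 231.3]
shift [-350.4 -153.1  -98.7] turn -5.0 tool y angle now 67.96 q6 1.571 tcp [187.7 463.4 231.3]
```

>>> drive_tool(motion=[{"linear": [-48, -9, -69], "turn": -8.5, "grip": 1}, {"linear": [-97, -18, -69], "turn": -8.5, "grip": 1}, {"linear": [-145, -27, -69], "turn": -8.5, "grip": 1}, {"linear": [-194, -36, -69], "turn": -8.5, "grip": 1}, {"linear": [-242, -45, -69], "turn": -8.5, "grip": 1}, {"linear": [-291, -54, -69], "turn": -8.5, "grip": 1}, {"linear": [-340, -63, -69], "turn": -8.5, "grip": 1}, {"linear": [-388, -73, -69], "turn": -8.5, "grip": 1}])

```text
time_s: 2.35
tool_pos: [504.8, 259.8, 300.4]
ee_rot: [0.118, 0.993, 0.0, 0.0]
force: [0.5, 0.7, -0.8]
gripper_width: 85.3
grip_force: 0.0
```

>>> drive_tool(motion=[{"linear": [0, 0, 0], "turn": 0, "grip": 1}, {"linear": [0, 0, 0], "turn": 0, "grip": 1}])

```text
time_s: 2.55
tool_pos: [503.9, 260.1, 299.6]
ee_rot: [0.119, 0.993, -0.0, -0.001]
force: [-0.5, -1.1, 0.4]
gripper_width: 85.6
grip_force: 0.0
```

Run:
```python
from h import *
np.set_printoptions(precision=1,suppress=True)
w=camera("wrist");save(w,"w1.png")
np.savez("w1.npz",**{k:np.array(v) for k,v in w.items()})
for l in "board mark pot cup ornament".split():
  for d in place_of(l,"wrist")[:2]: print(l,round(d["score"],2),np.array(d["location"]),at_depth(w,d["location"]),at_z(w,d["location"],0),at_z(w,d["location"],12))
rel([520,250,300],76.5)
```

```text
board 0.73 [266.5 239.1] [643.1 236.4  11.6] [648.9 235.2   0. ] [642.8 236.4  12. ]
mark 0.84 [293.9 238.8] [651.7 276.5  12.8] [658.4 276.4  -0. ] [652.1 276.5  12. ]
pot 0.58 [233.7 167.5] [510.1 226.7  75.6] [527.2 215.9   0. ] [524.4 217.6  12. ]
cup 0.75 [371.1 178.9] [570.4 389.6  55.4] [590.9 405.4   0. ] [586.4 402.   12. ]
ornament 0.68 [ 30.7 307.6] [ 674.4 -174.2   13.7] [ 682.3 -188.7    0. ] [ 675.4 -176.    12. ]
ornament 0.66 [218.7 259.5] [652.8 160.5  24.2] [665.8 153.6   0. ] [659.4 157.   12. ]
shift [-20.1  -7.7   0.8] turn 0.1 tool y angle now 76.58 q6 0.715 tcp [502.2 262.2 300.8]
```

View pics/w1.png

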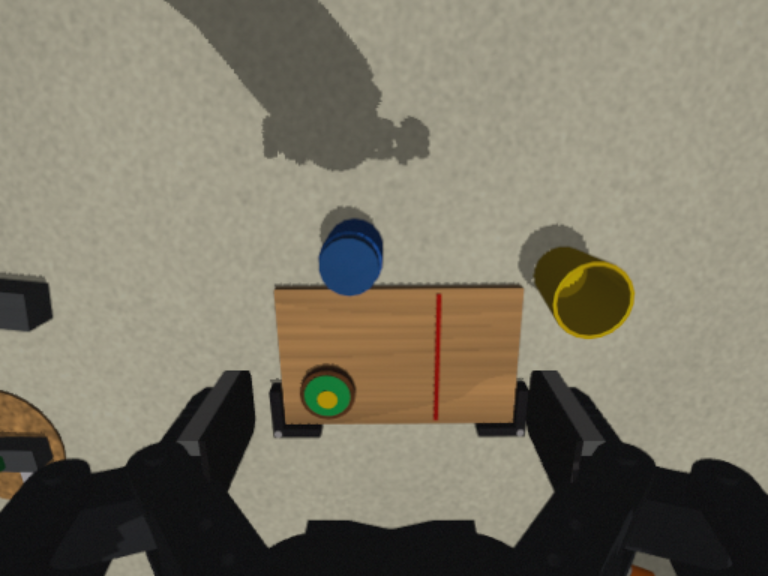

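```bash
cat > m1.py <<'E'
from h import *
np.set_printoptions(precision=2,suppress=True)
def load(n):
    d=np.load(n); return {k:(d[k] if d[k].ndim else float(d[k])) for k in d.files}
def cloud(c,mask):
    ys,xs=np.nonzero(mask&(c["depth"]>0)); return np.array([at_depth(c,(x,y)) for x,y in zip(xs,ys)]),xs,ys
def fitline(P):
    vx,vy,x0,y0=cv2.fitLine(P[:,:2].astype(np.float32),cv2.DIST_HUBER,0,.01,.01).ravel(); 
    if vx<0: vx,vy=-vx,-vy
    return np.array([x0,y0]),np.array([vx,vy])
def board(w,front_cols=None):
    hsv=cv2.cvtColor(w["color"],cv2.COLOR_RGB2HSV).astype(int); h,s,v=hsv[...,0],hsv[...,1],hsv[...,2]
    red=((h<5)|(h>174))&(s>150)&(v>60)
    n,lab,st,_=cv2.connectedComponentsWithStats(red.astype(np.uint8))
    i=1+np.argmax([st[k,4]*(max(st[k,2],st[k,3])>4*min(st[k,2],st[k,3])) for k in range(1,n)])
    ys,xs=np.nonzero(lab==i); print("red px",len(ys))
    P=np.array([at_z(w,p,12) for p in zip(xs,ys)]); o,d=fitline(P); t=(P[:,:2]-o)@d
    mid=o+d*(t.min()+t.max())/2
    print("mark mid",mid,"len",np.ptp(t),"yaw",np.degrees(np.arctan2(d[1],d[0])))
    return mid,d,h,s,v
E
python3 - <<'E'
from m1 import *
w=load("w1.npz"); mid,d,h,s,v=board(w)
g=cv2.cvtColor(w["color"],cv2.COLOR_RGB2GRAY).astype(int)
for c in (300,320): print([ (r,*w["color"][r,c]) for r in range(184,202)])
# front edge: last dark->bright transition
pts=[]
for c in range(262,345):
    if 286<=c<=298: continue
    dv=np.diff(g[180:205,c].astype(float)); k=dv.argmax(); 
    a=dv[k-1:k+2].clip(0); pts.append(at_z(w,(c,180+k+.5+(a*[-1,0,1]).sum()/a.sum()),12))
P=np.array(pts);o,e=fitline(P);print("front",o,"yaw",np.degrees(np.arctan2(e[1],e[0])), "resid",np.std((P[:,:2]-o)@[-e[1],e[0]]))
n=np.array([e[1],-e[0]]); n*=np.sign(n[0]); print("normal yaw",np.degrees(np.arctan2(n[1],n[0])),"mid-to-front",(mid-o)@n)
# pot
blue=(h>100)&(h<125)&(s>120)&(v>50); C,xs,ys=cloud(w,blue); top=C[C[:,2]>71]
(c0,r)=cv2.minEnclosingCircle(top[:,:2].astype(np.float32)); print("pot top",c0,r,np.median(top[:,2]),len(top),top[:,:2].mean(0))
cp=np.array(c0); print("pot from front edge",(cp-o)@n)
E
```

```text
red px 199
mark mid [652.19 272.1 ] len 138.25939158366637 yaw -13.370199
[(184, np.uint8(163), np.uint8(159), np.uint8(139)), (185, np.uint8(165), np.uint8(160), np.uint8(140)), (186, np.uint8(163), np.uint8(159), np.uint8(140)), (187, np.uint8(162), np.uint8(157), np.uint8(138)), (188, np.uint8(162), np.uint8(157), np.uint8(138)), (189, np.uint8(120), np.uint8(116), np.uint8(102)), (190, np.uint8(70), np.uint8(62), np.uint8(51)), (191, np.uint8(55), np.uint8(43), np.uint8(27)), (192, np.uint8(118), np.uint8(88), np.uint8(55)), (193, np.uint8(150), np.uint8(111), np.uint8(68)), (194, np.uint8(155), np.uint8(115), np.uint8(71)), (195, np.uint8(157), np.uint8(117), np.uint8(73)), (196, np.uint8(159), np.uint8(118), np.uint8(72)), (197, np.uint8(161), np.uint8(119), np.uint8(74)), (198, np.uint8(159), np.uint8(118), np.uint8(74)), (199, np.uint8(156), np.uint8(116), np.uint8(72)), (200, np.uint8(153), np.uint8(115), np.uint8(72)), (201, np.uint8(152), np.uint8(113), np.uint8(70))]
[(184, np.uint8(170), np.uint8(166), np.uint8(146)), (185, np.uint8(169), np.uint8(166), np.uint8(146)), (
[... 367 characters left out ...]
(154), np.uint8(115), np.uint8(70)), (194, np.uint8(155), np.uint8(115), np.uint8(71)), (195, np.uint8(157), np.uint8(117), np.uint8(73)), (196, np.uint8(161), np.uint8(119), np.uint8(74)), (197, np.uint8(162), np.uint8(119), np.uint8(74)), (198, np.uint8(158), np.uint8(117), np.uint8(73)), (199, np.uint8(155), np.uint8(115), np.uint8(72)), (200, np.uint8(151), np.uint8(112), np.uint8(70)), (201, np.uint8(152), np.uint8(113), np.uint8(70))]
front [580.36 294.75] yaw 76.797516 resid 0.11675310439096287
normal yaw -13.20248 mid-to-front 75.1057357373157
pot top (521.9374389648438, 221.7373809814453) 24.132598876953125 74.8168421985379 1202 [521.48 221.91]
pot from front edge -40.20032252507076
```

>>> drive_tool(motion=[{"linear": [-14, -17, 40], "turn": 0, "grip": 1}, {"linear": [-26.5, -33.5, 80], "turn": 0, "grip": 1}, {"linear": [-26.5, -33.5, 125], "turn": 0, "grip": 1}, {"linear": [-26.5, -33.5, 170], "turn": 0, "grip": 1}, {"linear": [-26.5, -33.5, 180], "turn": 0, "grip": 1}, {"linear": [-26.5, -33.5, 180], "turn": 0, "grip": 1}])

```text
time_s: 3.45
tool_pos: [519.5, 222.5, 119.1]
ee_rot: [0.117, 0.993, -0.001, -0.002]
force: [0.2, -0.0, 0.5]
gripper_width: 85.5
grip_force: 0.0
```

Run:
```python
from h import *
np.set_printoptions(precision=2,suppress=True)
L=[]
for i in range(5):
    camera("scene") if i else 0; L.append(observe()["tool_pos"])
L=np.array(L);print(L); o=dict(observe());o["tool_pos"]=L.mean(0)
rel([521.7,221.8,26],76.75,o)
```

```text
[[519.47 222.48 119.13]
 [521.23 223.18 121.33]
 [522.35 223.58 122.67]
 [522.91 223.69 123.29]
 [523.04 223.62 123.38]]
shift [ 0.2 -1.8 96. ] turn -0.3 tool y angle now 76.49 q6 0.64 tcp [521.8 223.3 122. ]
```

>>> drive_tool(motion=[{"linear": [0.8, -2, 40], "turn": 0, "grip": 1}, {"linear": [0.8, -2, 80], "turn": 0, "grip": 1}, {"linear": [0.8, -2, 97], "turn": 0, "grip": 1}, {"linear": [0.8, -2, 97], "turn": 0, "grip": 1}, {"linear": [0.8, -2, 97], "turn": 0, "grip": -0.2}, {"linear": [0.8, -2, 97], "turn": 0, "grip": -0.2}, {"linear": [0.8, -2, 97], "turn": 0, "grip": -0.2}, {"linear": [0.8, -2, 97], "turn": 0, "grip": -0.2}], newtons=30)

```text
time_s: 4.45
tool_pos: [522.0, 221.5, 26.0]
ee_rot: [0.118, 0.993, 0.001, 0.002]
force: [-0.8, 0.0, 6.3]
gripper_width: 53.3
grip_force: 32.2
```

>>> drive_tool(motion=[{"linear": [0, 0, -25], "turn": 0, "grip": -0.2}, {"linear": [0, 0, -60], "turn": 0, "grip": -0.2}, {"linear": [10, -40, -60], "turn": 0, "grip": -0.2}, {"linear": [20, -80, -60], "turn": 0, "grip": -0.2}, {"linear": [30, -125, -60], "turn": 0, "grip": -0.2}, {"linear": [42, -165, -60], "turn": 0, "grip": -0.2}, {"linear": [42, -176, -60], "turn": 0, "grip": -0.2}, {"linear": [42, -176, -60], "turn": 0, "grip": -0.2}])

```text
time_s: 5.25
tool_pos: [437.5, 58.1, 83.9]
ee_rot: [0.119, 0.993, 0.0, 0.0]
force: [-0.4, 0.2, -0.9]
gripper_width: 53.2
grip_force: 32.7
```

>>> drive_tool(motion=[{"linear": [0, 0, 25], "turn": 0, "grip": -0.2}, {"linear": [0, 0, 45], "turn": 0, "grip": -0.2}, {"linear": [0, 0, 56], "turn": 0, "grip": -0.2}, {"linear": [0, 0, 59], "turn": 0, "grip": -0.2}, {"linear": [0, 0, 60], "turn": 0, "grip": -0.2}, {"linear": [0, 0, 60], "turn": 0, "grip": -0.2}])

```text
time_s: 5.85
tool_pos: [438.4, 60.4, 25.3]
ee_rot: [0.117, 0.993, 0.0, 0.0]
force: [-7.5, -1.0, 15.2]
gripper_width: 53.0
grip_force: 35.0
```

>>> drive_tool(motion=[{"linear": [0, 0, 0], "turn": 0, "grip": 1}, {"linear": [0, 0, 0], "turn": 0, "grip": 1}, {"linear": [0, 0, 0], "turn": 0, "grip": 1}, {"linear": [0, 0, -40], "turn": 0, "grip": 1}, {"linear": [0, 0, -85], "turn": 0, "grip": 1}, {"linear": [0, 0, -130], "turn": 0, "grip": 1}, {"linear": [-15, -35, -160], "turn": 0, "grip": 1}, {"linear": [-25, -75, -180], "turn": 0, "grip": 1}])

```text
time_s: 6.65
tool_pos: [446.8, -19.3, 206.3]
ee_rot: [0.116, 0.993, 0.0, 0.003]
force: [0.1, -0.4, -0.2]
gripper_width: 85.3
grip_force: 0.0
```

Run:
```python
from h import *
rel([575,-205,300],76.75)
```

```text
shift [-168.1 -151.1  -92.9] turn -0.1 tool y angle now 76.68 q6 0.189 tcp [446.8 -19.3 206.3]
```

>>> drive_tool(motion=[{"linear": [-32, -28, -15], "turn": 0, "grip": 1}, {"linear": [-64, -57, -30], "turn": 0, "grip": 1}, {"linear": [-96, -86, -50], "turn": 0, "grip": 1}, {"linear": [-128, -115, -70], "turn": 0, "grip": 1}, {"linear": [-160, -143, -85], "turn": 0, "grip": 1}, {"linear": [-168, -151, -93], "turn": 0, "grip": 1}, {"linear": [-168, -151, -93], "turn": 0, "grip": 1}, {"linear": [-168, -151, -93], "turn": 0, "grip": 1}])

```text
time_s: 7.45
tool_pos: [572.3, -205.2, 295.4]
ee_rot: [0.118, 0.993, 0.0, -0.001]
force: [0.1, -0.2, -0.8]
gripper_width: 85.4
grip_force: 0.0
```

Run:
```python
from m1 import *
camera("scene");camera("scene");w=camera("wrist");save(w,"w2.png")
np.savez("w2.npz",**{k:np.array(v) for k,v in w.items()})
for l in "square square_grip square_face_blade_end square_face_free_end square_rule_edge mat bottle".split():
  for d in place_of(l,"wrist")[:2]: print(l,round(d["score"],2),np.array(d["location"]),at_depth(w,d["location"]))
h,s,v=[a.astype(int) for a in cv2.split(cv2.cvtColor(w["color"],cv2.COLOR_RGB2HSV))]
gr=((h>45)&(h<80)&(s>120)&(v>40)).astype(np.uint8)
n,lab,st,ct=cv2.connectedComponentsWithStats(gr)
for i in range(1,n):
    if st[i,4]<80: continue
    C,xs,ys=cloud(w,lab==i); z=np.median(C[C[:,2]>np.percentile(C[:,2],60),2]); T=C[C[:,2]>z-5]
    r=cv2.minAreaRect(T[:,:2].astype(np.float32)); print(st[i],"topz",z,r,T.mean(0),len(T))
print(observe()["tool_pos"])
```

```text
square 0.96 [ 39.3 225.2] [ 602.77 -532.9    34.05]
square 0.61 [255.  199.6] [ 638.15 -226.8    29.11]
square_grip 0.66 [261.8  63.2] [ 474.15 -178.54   93.72]
square_grip 0.65 [ 18.4 238.7] [ 605.89 -543.12   65.6 ]
square_face_blade_end 0.95 [292.7 213.3] [ 670.18 -180.75   28.75]
square_face_blade_end 0.73 [196.   43.9] [ 431.7  -247.17   36.03]
square_face_free_end 0.83 [331.9  63.2] [489.78 -95.88  34.31]
square_face_free_end 0.68 [208.1 214.9] [ 644.68 -295.46   29.69]
square_rule_edge 0.94 [296.7 255.4] [ 740.68 -188.48   21.39]
square_rule_edge 0.64 [101.4 237.5] [ 648.41 -465.54   14.08]
mat 0.82 [255.7 202.8] [ 641.47 -226.57   33.1 ]
bottle 0.63 [176.7 243.8] [ 668.79 -344.42   48.7 ]
[ 223   48   82   31 1914] topz 93.64261491540168 ((473.8208312988281, -176.89132690429688), (82.88316345214844, 22.461423873901367), 70.62092590332031) [ 473.92 -177.01   92.94] 1841
[ 228  203   47   23 1000] topz 70.99916894736918 ((648.1209716796875, -233.99554443359375), (58.41194152832031, 16.854097366333008), 77.87103271484375) [ 647.05 -233.67   70.43] 587
[236 320  18  16 161] topz 12.397433161437988 ((858.6719360351562, -299.0032653808594), (26.184783935546875, 20.501140594482422), 20.602148056030273) [ 858.84 -298.89   11.69] 161
[ 572.38 -205.21  296.49]
```

View pics/w2.png

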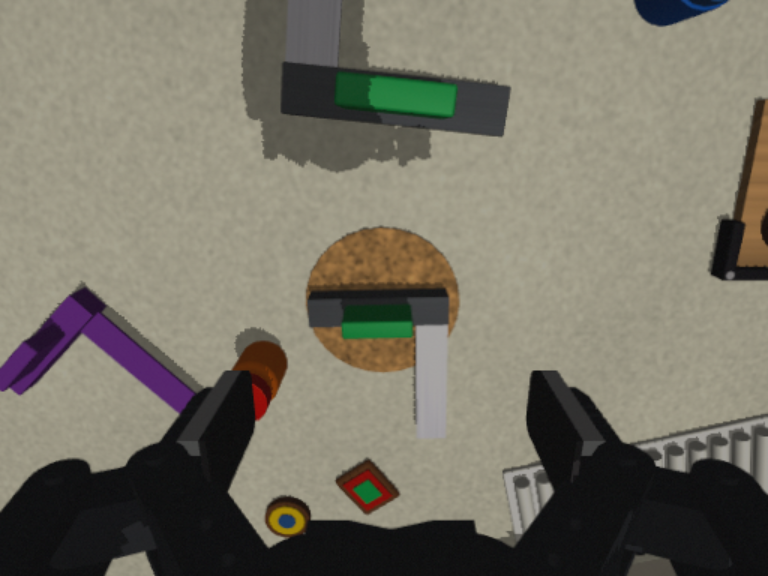

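>>> drive_tool(motion=[{"linear": [-20, -3, 20], "turn": 8.5, "grip": 1}, {"linear": [-40, -5, 40], "turn": 17, "grip": 1}, {"linear": [-60, -8, 60], "turn": 25.5, "grip": 1}, {"linear": [-80, -10.4, 80], "turn": 34, "grip": 1}, {"linear": [-80, -10.4, 100], "turn": 42.5, "grip": 1}, {"linear": [-80, -10.4, 120], "turn": 51, "grip": 1}, {"linear": [-80, -10.4, 140], "turn": 59.5, "grip": 1}, {"linear": [-80, -10.4, 150], "turn": 68, "grip": 1}])

```text
time_s: 8.75
tool_pos: [646.7, -234.0, 143.6]
ee_rot: [0.655, 0.755, -0.001, -0.002]
force: [-1.0, 0.4, 0.0]
gripper_width: 85.3
grip_force: 0.0
```

>>> drive_tool(motion=[{"linear": [0, 0, 0], "turn": 8.5, "grip": 0.4}, {"linear": [0, 0, 0], "turn": 17, "grip": 0.4}, {"linear": [0, 0, 0], "turn": 20.6, "grip": 0.4}, {"linear": [0, 0, 0], "turn": 20.6, "grip": 0.4}, {"linear": [0, 0, 0], "turn": 20.6, "grip": 0.4}, {"linear": [0, 0, 0], "turn": 20.6, "grip": 0.4}])

```text
time_s: 9.35
tool_pos: [647.8, -234.4, 146.3]
ee_rot: [0.778, 0.629, -0.0, -0.0]
force: [-1.1, 0.1, 1.1]
gripper_width: 59.8
grip_force: 0.0
```

Run:
```python
from m1 import *
w=load("w2.npz")
# square yaw from stock: dark top surface z~30; mat centre from cork
h,s,v=[a.astype(int) for a in cv2.split(cv2.cvtColor(w["color"],cv2.COLOR_RGB2HSV))]
sub=np.zeros(h.shape,bool); sub[140:260,195:315]=1
C,xs,ys=cloud(w,sub)
T=C[abs(C[:,2]-30)<3]; col=v[ys,xs][abs(C[:,2]-30)<3]; T=T[col<110]
print("stock",cv2.minAreaRect(T[:,:2].astype(np.float32)),len(T))
mk=sub&(h>5)&(h<22)&(s>100); C,xs,ys=cloud(w,mk); C=C[abs(C[:,2]-4)<4]; print("mat",cv2.minEnclosingCircle(C[:,:2].astype(np.float32)),np.median(C[:,2]))
for _ in range(3): camera("scene")
rel([648.1,-234,37],-12.1)
```

```text
stock ((647.7639770507812, -233.56393432617188), (129.8950958251953, 28.817153930664062), 77.68148040771484) 1181
mat ((650.524658203125, -231.267822265625), 75.0091552734375) 3.8129918179606648
shift [  0.5   0.2 109.4] turn -0.0 tool y angle now -12.12 q6 1.435 tcp [ 647.8 -234.4  146.4]
```

>>> drive_tool(motion=[{"linear": [0.4, 0, 40], "turn": 0, "grip": 0.4}, {"linear": [0.4, 0, 80], "turn": 0, "grip": 0.4}, {"linear": [0.4, 0, 105], "turn": 0, "grip": 0.4}, {"linear": [0.4, 0, 109], "turn": 0, "grip": 0.4}, {"linear": [0.4, 0, 109], "turn": 0, "grip": 0.4}, {"linear": [0.4, 0, 109], "turn": 0, "grip": -1}, {"linear": [0.4, 0, 109], "turn": 0, "grip": -1}, {"linear": [0.4, 0, 109], "turn": 0, "grip": -1}], newtons=60)

```text
time_s: 10.3
tool_pos: [649.1, -234.5, 39.4]
ee_rot: [0.778, 0.628, 0.001, 0.002]
force: [-0.0, -0.2, -0.3]
gripper_width: 16.6
grip_force: 0.0
```

>>> drive_tool(motion=[{"linear": [0, 0, 0], "turn": 0, "grip": -1}, {"linear": [0, 0, 0], "turn": 0, "grip": -1}, {"linear": [0, 0, 0], "turn": 0, "grip": -1}])

```text
time_s: 10.6
tool_pos: [649.1, -234.5, 39.5]
ee_rot: [0.778, 0.628, 0.001, 0.002]
force: [0.1, -0.4, 7.2]
gripper_width: 15.4
grip_force: 60.2
```

>>> drive_tool(motion=[{"linear": [0, 0, -15], "turn": 0, "grip": -1}, {"linear": [0, 0, -40], "turn": 0, "grip": -1}, {"linear": [0, 0, -75], "turn": 0, "grip": -1}, {"linear": [0, 0, -90], "turn": 0, "grip": -1}, {"linear": [0, 0, -90], "turn": 0, "grip": -1}])

```text
time_s: 11.1
tool_pos: [649.5, -234.6, 131.0]
ee_rot: [0.778, 0.628, 0.001, 0.002]
force: [1.2, -0.3, -2.6]
gripper_width: 14.9
grip_force: 59.3
```

Run:
```python
from m1 import *
for _ in range(3): camera("scene")
o=observe();print(o["force"],o["ft_torque"],o["gripper_width"])
rel([540,231.6,130],-13.2)   # ~11 mm short of final
```

```text
[-0.   -0.54 -5.12] [-0.01  0.05 -0.01] 14.978175460001905
shift [ 432.3 -202.2   -3.6] turn 1.1 tool y angle now -12.15 q6 1.436 tcp [ 646.7 -233.6  125.5]
```

>>> drive_tool(motion=[{"linear": [36, -17, -10], "turn": 1.1, "grip": -1}, {"linear": [72, -34, -10], "turn": 1.1, "grip": -1}, {"linear": [108, -50, -10], "turn": 1.1, "grip": -1}, {"linear": [144, -67, -10], "turn": 1.1, "grip": -1}, {"linear": [180, -84, -10], "turn": 1.1, "grip": -1}, {"linear": [216, -101, -10], "turn": 1.1, "grip": -1}, {"linear": [252, -118, -10], "turn": 1.1, "grip": -1}, {"linear": [288, -135, -10], "turn": 1.1, "grip": -1}])

```text
time_s: 12.05
tool_pos: [574.3, 77.2, 135.1]
ee_rot: [0.784, 0.621, -0.002, -0.001]
force: [0.9, 0.5, -4.7]
gripper_width: 15.1
grip_force: 59.7
```

>>> drive_tool(motion=[{"linear": [36, -17, 0], "turn": 0, "grip": -1}, {"linear": [72, -34, 0], "turn": 0, "grip": -1}, {"linear": [108, -50, 0], "turn": 0, "grip": -1}, {"linear": [130, -60, 0], "turn": 0, "grip": -1}, {"linear": [144, -67, 0], "turn": 0, "grip": -1}, {"linear": [144, -67, 0], "turn": 0, "grip": -1}, {"linear": [144, -67, 0], "turn": 0, "grip": -1}])

```text
time_s: 12.75
tool_pos: [543.8, 230.6, 136.3]
ee_rot: [0.784, 0.621, -0.001, 0.0]
force: [0.5, -0.1, -3.9]
gripper_width: 15.3
grip_force: 59.6
```

Run:
```python
from m1 import *
for _ in range(3): camera("scene")
o=observe();print(o["force"],o["gripper_width"])
w=camera("wrist");save(w,"w3.png");np.savez("w3.npz",**{k:np.array(v) for k,v in w.items()})
rel([540,231.6,60],-13.2)
```

```text
[ 0.01 -0.31 -3.24] 15.159044326989845
shift [ 0.4 -4.8 77.2] turn -0.2 tool y angle now -13.36 q6 2.204 tcp [544.6 230.1 137.2]
```

View pics/w3.png

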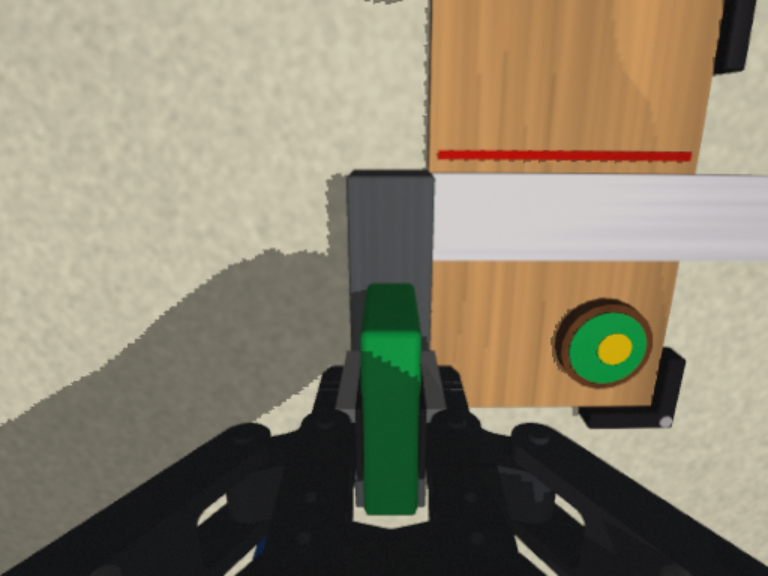

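Run:
```python
from m1 import *
w=load("w3.npz"); mid,d,h,s,v=board(w)
img=w["color"]
print("blade depth z",[at_depth(w,(c,125))[2].round(1) for c in (320,360,400,440)],"stock top z",[at_depth(w,(c,150))[2].round(1) for c in (245,265,280)])
zb=np.median([at_depth(w,(c,140))[2] for c in range(310,440,10)])
sat=s.astype(float); P=[]
for c in range(300,450,3):
    k=np.diff(sat[108:130,c]); i=k.argmin(); a=(-k[i-1:i+2]).clip(0); P.append(at_z(w,(c,108+i+.5+(a*[-1,0,1]).sum()/a.sum()),zb))
P=np.array(P);o,e=fitline(P);print("blade edge yaw",np.degrees(np.arctan2(e[1],e[0])),"std",np.std((P[:,:2]-o)@[-e[1],e[0]]))
n=np.array([np.cos(np.radians(-13.25)),np.sin(np.radians(-13.25))]);b=np.array([-n[1],n[0]])
print("edge y rel mark at mid:", (o-mid)@b, "tcp rel mark (n,b):", (observe()["tool_pos"][:2]-mid)@n,(observe()["tool_pos"][:2]-mid)@b)
g=v.astype(float);Q=[]
zs=np.median([at_depth(w,(c,140))[2] for c in range(245,280,5)])
for r in list(range(180,225,3)):
    k=np.diff(g[r,278:298]); i=k.argmax(); a=k[i-1:i+2].clip(0); Q.append(at_z(w,(278+i+.5+(a*[-1,0,1]).sum()/a.sum(),r),zs))
Q=np.array(Q); print("face n rel mark",((Q[:,:2]-mid)@n).mean(),zs,zb)
```

```text
red px 938
mark mid [652.59 271.76] len 139.4919725324306 yaw -13.223159
blade depth z [np.float64(118.5), np.float64(118.0), np.float64(118.4), np.float64(117.7)] stock top z [np.float64(127.4), np.float64(127.8), np.float64(128.2)]
blade edge yaw -13.388878 std 0.020039502702124477
edge y rel mark at mid: -0.06877628292888964 tcp rel mark (n,b): -95.55743180082663 -65.31195387020068
face n rel mark -81.86124048755693 127.43080740771347 118.1564733507895
```

>>> drive_tool(motion=[{"linear": [0, 0, 40], "turn": -0.1, "grip": -1}, {"linear": [0, 0, 75], "turn": -0.1, "grip": -1}, {"linear": [0, 0, 92], "turn": -0.1, "grip": -1}, {"linear": [0, 0, 97], "turn": -0.1, "grip": -1}, {"linear": [0, 0, 97], "turn": -0.1, "grip": -1}, {"linear": [0, 0, 97], "turn": -0.1, "grip": -1}, {"linear": [0, 0, 97], "turn": -0.1, "grip": -1}])

```text
time_s: 13.65
tool_pos: [545.8, 231.9, 42.1]
ee_rot: [0.784, 0.621, 0.002, 0.0]
force: [0.2, -0.9, -3.4]
gripper_width: 14.9
grip_force: 59.5
```

Run:
```python
from m1 import *
for _ in range(3): camera("scene")
o=observe();print(o["force"],o["ft_torque"],o["gripper_width"])
rel([550.7,229.1,35.5],-13.25)
```

```text
[-0.02 -0.08 -3.49] [-0.    0.05 -0.02] 15.254115511059394
shift [-1.4  6.1  6. ] turn 0.1 tool y angle now -13.15 q6 2.202 tcp [545.1 231.8  41.5]
```

>>> drive_tool(motion=[{"linear": [-1.2, 0, 3], "turn": 0, "grip": -1}, {"linear": [-1.2, 2, 5], "turn": 0, "grip": -1}, {"linear": [-1.2, 4, 6], "turn": 0, "grip": -1}, {"linear": [-1.2, 5, 6], "turn": 0, "grip": -1}, {"linear": [-1.2, 6, 6], "turn": 0, "grip": -1}, {"linear": [-1.2, 6, 6], "turn": 0, "grip": -1}, {"linear": [-1.2, 6, 6], "turn": 0, "grip": -1}])

```text
time_s: 14.5
tool_pos: [549.6, 229.5, 35.5]
ee_rot: [0.783, 0.622, 0.0, -0.001]
force: [-4.0, 1.3, 6.0]
gripper_width: 14.9
grip_force: 61.0
```

Run:
```python
from m1 import *
camera("scene")
o=observe();print(o["force"],o["ft_torque"],o["gripper_width"])
rel([550.7,229.1,35.5],-13.25)
```

```text
[-4.14  0.55  6.28] [-0.    1.   -0.07] 15.308372052497909
shift [-0.1  1.2 -0. ] turn 0.1 tool y angle now -13.12 q6 2.195 tcp [549.6 229.4  35.5]
```

>>> drive_tool(motion=[{"linear": [0, 1, -0.3], "turn": 0.1, "grip": -1}, {"linear": [0, 2, -0.3], "turn": 0.1, "grip": -1}, {"linear": [0, 2.5, -0.3], "turn": 0.1, "grip": -1}, {"linear": [0, 2.5, -0.3], "turn": 0.1, "grip": -1}])

```text
time_s: 14.95
tool_pos: [551.5, 229.0, 35.5]
ee_rot: [0.784, 0.621, -0.0, -0.001]
force: [-7.0, 0.6, 7.6]
gripper_width: 15.2
grip_force: 61.3
```

Run:
```python
from m1 import *
camera("scene")
o=observe();print(o["force"],o["ft_torque"],o["gripper_width"])
rel([550.7,229.1,35.5],-13.25)
```

```text
[-6.82  1.68  8.27] [ 0.22  1.43 -0.09] 15.353599209396506
shift [-0.1 -0.7 -0. ] turn 0.0 tool y angle now -13.22 q6 2.194 tcp [551.4 229.   35.5]
```

>>> drive_tool(motion=[{"linear": [0, 1, 0], "turn": 0, "grip": -1}, {"linear": [0, 2, 0], "turn": 0, "grip": -1}, {"linear": [0, 2, 0], "turn": 0, "grip": -1}, {"linear": [0, 2, 0], "turn": 0, "grip": -1}])

```text
time_s: 15.4
tool_pos: [551.6, 229.0, 35.5]
ee_rot: [0.784, 0.621, -0.001, -0.002]
force: [-10.0, 3.5, 10.8]
gripper_width: 15.4
grip_force: 61.8
```

```bash
cat > chk.py <<'E'
from m1 import *
def chk(name):
    w=camera("wrist");np.savez(name,**{k:np.array(v) for k,v in w.items()}); mid,d,h,s,v=board(w)
    return w,mid,h,s,v
E
python3 - <<'E'
from chk import *
camera("scene")
o=observe();print(o["force"],o["ft_torque"],o["gripper_width"])
rel([550.7,229.1,35.5],-13.25)
w,mid,h,s,v=chk("w4.npz");save(w,"w4.png")
E
```

```text
[-11.23   3.57  12.08] [ 0.46  2.37 -0.15] 15.362602903042786
shift [-0.1 -0.9  0.1] turn 0.1 tool y angle now -13.19 q6 2.192 tcp [551.6 229.   35.6]
red px 816
mark mid [639.73 276.2 ] len 111.97996789165558 yaw -13.407202
```

View pics/w4.png

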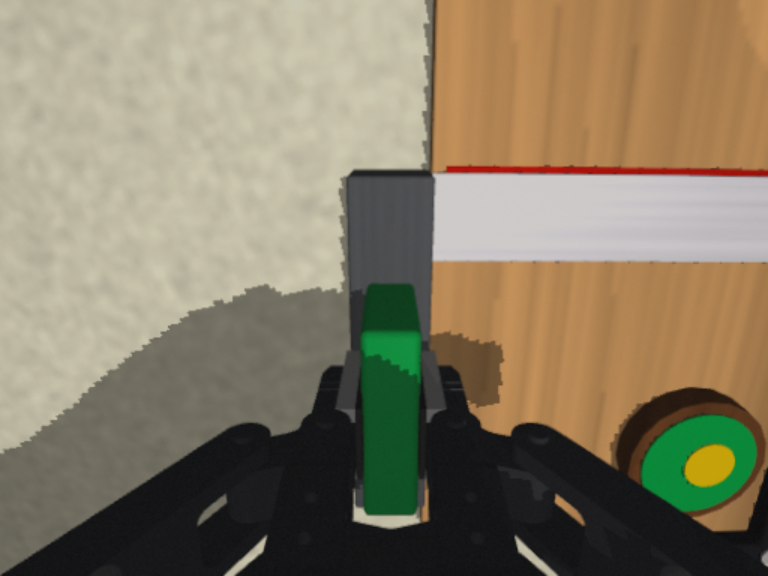

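>>> drive_tool(motion=[{"linear": [0, -2, -1], "turn": 0, "grip": -1}, {"linear": [0, -2, -1.5], "turn": 0, "grip": -1}, {"linear": [0, -2, -1.5], "turn": 0, "grip": -0.2}, {"linear": [0, -2, -1.5], "turn": 0, "grip": 0.3}, {"linear": [0, -2, -1.5], "turn": 0, "grip": 0.3}, {"linear": [0, -2, -1.5], "turn": 0, "grip": 0.3}, {"linear": [0, -2, -40], "turn": 0, "grip": 0.3}, {"linear": [0, -2, -85], "turn": 0, "grip": 0.3}])

```text
time_s: 16.3
tool_pos: [550.7, 227.4, 118.1]
ee_rot: [0.784, 0.621, -0.003, -0.001]
force: [0.8, 0.8, 0.2]
gripper_width: 55.3
grip_force: 0.0
```

>>> drive_tool(motion=[{"linear": [0, 0, -40], "turn": 0, "grip": 0.3}, {"linear": [0, 0, -80], "turn": 0, "grip": 0.3}, {"linear": [0, 0, -120], "turn": 0, "grip": 0.3}, {"linear": [0, 0, -120], "turn": 0, "grip": 0.3}, {"linear": [0, 0, -120], "turn": 0, "grip": 0.3}])

```text
time_s: 16.8
tool_pos: [553.2, 228.5, 241.1]
ee_rot: [0.784, 0.621, 0.002, 0.001]
force: [-0.6, 0.4, 0.1]
gripper_width: 55.6
grip_force: 0.0
```

Run:
```python
from chk import *
for _ in range(3):camera("scene")
w,mid,h,s,v=chk("w5.npz");save(w,"w5.png")
rel([440,60,120],76)
```

```text
red px 195
mark mid [653.02 272.93] len 138.77857936301717 yaw -13.7257
shift [-188.7  -69.6  118.2] turn -89.3 tool y angle now -13.25 q6 2.194 tcp [551.5 227.9 237.6]
```

View pics/w5.png

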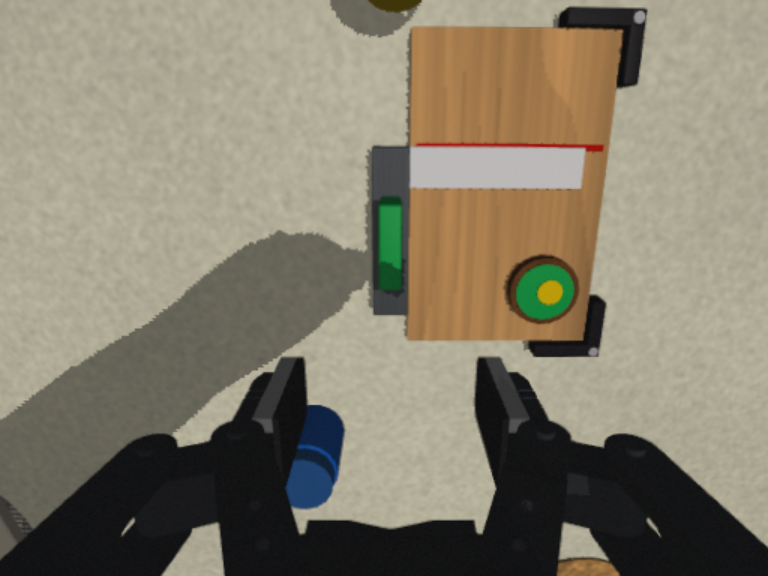

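Run:
```python
from m1 import *
w=load("w5.npz")
h,s,v=[a.astype(float) for a in cv2.split(cv2.cvtColor(w["color"],cv2.COLOR_RGB2HSV))]
sub=lambda k,i:(lambda a:(a*[-1,0,1]).sum()/a.sum())(k[i-1:i+2].clip(0))
# board front edge (rows 25..92), bearing face top edge (rows 130..205)
E=[]
for r in range(22,92,2):
    k=np.diff(v[r,262:285]);k=np.diff(s[r,262:285]);i=k[1:-1].argmax()+1;E.append(at_z(w,(262+i+.5+sub(k,i),r),12))
F=[]
for r in list(range(102,122,2))+list(range(130,206,2)):
    k=np.diff(v[r,262:285]);i=k[1:-1].argmax()+1;F.append(at_z(w,(262+i+.5+sub(k,i),r),26))
E=np.array(E);F=np.array(F);o,e=fitline(E);of,f=fitline(F);n=np.array([e[1],-e[0]]);n*=np.sign(n[0])
print("edge yaw",np.degrees(np.arctan2(e[1],e[0])),"face yaw",np.degrees(np.arctan2(f[1],f[0])),"face-edge",(F[:,:2]-o)@n)
B=[]
for c in range(280,385,3):
    k=-np.diff(s[90:108,c]);i=k[1:-1].argmax()+1;B.append(at_z(w,(c,90+i+.5+sub(k,i)),17))
B=np.array(B);ob,bd=fitline(B);
Rr=[]
for c in range(392,401):
    col=s[90:108,c]*((h[90:108,c]<6)|(h[90:108,c]>174)); Rr.append(at_z(w,(c,90+(col*np.arange(18)).sum()/col.sum()),12))
Rr=np.array(Rr); bn=np.array([-n[1],n[0]])
print("blade yaw",np.degrees(np.arctan2(bd[1],bd[0])),"rule edge rel line", (B[:,:2].mean(0)-Rr[:,:2].mean(0))@bn, "vs earlier mid",(B[:,:2].mean(0)-[652.4,271.9])@bn)
print("blade z",[at_depth(w,(c,112))[2].round(1) for c in (290,330,370)],"stock z",[at_depth(w,(259,r))[2].round(1) for r in (105,120,200)])
```

```text
edge yaw 76.49637 face yaw 76.65704 face-edge [0.22 0.14 0.19 0.26 0.29 0.34 0.37 0.42 0.45 0.49 0.66 0.7  0.74 0.77
 0.79 0.57 0.57 0.54 0.57 0.62 0.66 0.65 0.65 0.71 0.4  0.12 0.21 0.23
 0.27 0.32 0.34 0.37 0.22 0.41 0.46 0.5  0.5  0.57 0.61 0.64 0.65 0.73
 0.77 0.68 0.72 0.73 0.77 0.83]
blade yaw -13.510119 rule edge rel line 0.6890013560280676 vs earlier mid 0.45257949154532634
blade z [np.float64(17.2), np.float64(16.4), np.float64(17.7)] stock z [np.float64(25.9), np.float64(27.2), np.float64(25.4)]
```

>>> drive_tool(motion=[{"linear": [-40, -15, 0], "turn": 0, "grip": 1}, {"linear": [-80, -30, 0], "turn": 0, "grip": 1}, {"linear": [-120, -45, 0], "turn": 0, "grip": 1}, {"linear": [-160, -60, 0], "turn": 0, "grip": 1}, {"linear": [-189, -70, 20], "turn": 0, "grip": 1}, {"linear": [-189, -70, 50], "turn": 0, "grip": 1}, {"linear": [-189, -70, 70], "turn": 0, "grip": 1}, {"linear": [-189, -70, 70], "turn": 0, "grip": 1}])

```text
time_s: 17.8
tool_pos: [437.6, 59.7, 166.1]
ee_rot: [0.784, 0.621, -0.004, -0.002]
force: [-1.3, -0.2, 0.3]
gripper_width: 85.5
grip_force: 0.0
```

Run:
```python
from m1 import *
for _ in range(4):camera("scene")
for n in ("top","wrist"):
    w=camera(n); h,s,v=[a.astype(int) for a in cv2.split(cv2.cvtColor(w["color"],cv2.COLOR_RGB2HSV))]
    m=((h>100)&(h<125)&(s>120)&(v>50)); C,xs,ys=cloud(w,m); T=C[(C[:,2]>70)&(C[:,2]<82)&(abs(C[:,0]-440)<70)&(abs(C[:,1]-60)<70)]
    if len(T)>5: print(n,cv2.minEnclosingCircle(T[:,:2].astype(np.float32)),len(T),np.median(T[:,2]))
rel([439,60,26])
```

```text
top ((441.5392150878906, 60.21525573730469), 23.530075073242188) 129 75.16949569143435
wrist ((439.9378356933594, 61.184417724609375), 24.267316818237305) 2736 74.92552565345268
shift [ -1.5  -2.9 144.6] turn 0 tool y angle now -13.22 q6 1.938 tcp [441.8  60.8 170.6]
```

>>> drive_tool(motion=[{"linear": [0, -1.8, 45], "turn": 0, "grip": 1}, {"linear": [0, -1.8, 90], "turn": 0, "grip": 1}, {"linear": [0, -1.8, 130], "turn": 0, "grip": 1}, {"linear": [0, -1.8, 144], "turn": 0, "grip": 1}, {"linear": [0, -1.8, 144], "turn": 0, "grip": 1}, {"linear": [0, -1.8, 144], "turn": 0, "grip": -0.2}, {"linear": [0, -1.8, 144], "turn": 0, "grip": -0.2}, {"linear": [0, -1.8, 144], "turn": 0, "grip": -0.2}], newtons=30)

```text
time_s: 18.9
tool_pos: [441.0, 61.2, 27.4]
ee_rot: [0.784, 0.621, 0.002, 0.001]
force: [0.1, 0.3, 4.1]
gripper_width: 53.4
grip_force: 31.4
```

>>> drive_tool(motion=[{"linear": [0, 0, 0], "turn": 0, "grip": -0.2}, {"linear": [0, 0, -20], "turn": 0, "grip": -0.2}, {"linear": [0, 0, -55], "turn": 0, "grip": -0.2}, {"linear": [0, 0, -95], "turn": 0, "grip": -0.2}, {"linear": [0, 0, -130], "turn": 0, "grip": -0.2}, {"linear": [0, 0, -130], "turn": 0, "grip": -0.2}, {"linear": [0, 0, -130], "turn": 0, "grip": -0.2}])

```text
time_s: 19.6
tool_pos: [439.6, 60.9, 156.4]
ee_rot: [0.784, 0.621, 0.001, 0.001]
force: [-0.5, -0.0, -3.1]
gripper_width: 53.0
grip_force: 32.9
```

Run:
```python
from m1 import *
camera("scene")
rel([650.5,-231.3,160])
```

```text
shift [-235.6  273.3   -4.9] turn 0 tool y angle now -13.25 q6 1.94 tcp [438.5  60.7 155.2]
```

>>> drive_tool(motion=[{"linear": [-15, 17, -5], "turn": 0, "grip": -0.2}, {"linear": [-42, 49, -5], "turn": 0, "grip": -0.2}, {"linear": [-70, 81, -5], "turn": 0, "grip": -0.2}, {"linear": [-98, 114, -5], "turn": 0, "grip": -0.2}, {"linear": [-126, 146, -5], "turn": 0, "grip": -0.2}, {"linear": [-154, 178, -5], "turn": 0, "grip": -0.2}, {"linear": [-182, 211, -5], "turn": 0, "grip": -0.2}, {"linear": [-210, 243, -5], "turn": 0, "grip": -0.2}])

```text
time_s: 20.45
tool_pos: [627.0, -200.4, 157.5]
ee_rot: [0.784, 0.621, -0.001, -0.002]
force: [0.6, 0.4, -1.8]
gripper_width: 53.0
grip_force: 32.7
```

>>> drive_tool(motion=[{"linear": [-18, 21, 0], "turn": 0, "grip": -0.2}, {"linear": [-25, 30, 0], "turn": 0, "grip": -0.2}, {"linear": [-25, 30, 0], "turn": 0, "grip": -0.2}, {"linear": [-25, 30, 0], "turn": 0, "grip": -0.2}])

```text
time_s: 20.85
tool_pos: [649.6, -229.8, 157.9]
ee_rot: [0.784, 0.621, -0.001, -0.002]
force: [-0.1, 0.8, -2.0]
gripper_width: 53.4
grip_force: 32.8
```

Run:
```python
from m1 import *
camera("scene");camera("scene")
rel([650.5,-231.3,31.5]); print(observe()["force"])
```

```text
shift [ -1.9   1.3 128. ] turn 0 tool y angle now -13.2 q6 1.462 tcp [ 650.  -229.3  159.5]
[ 0.13  0.02 -1.92]
```

>>> drive_tool(motion=[{"linear": [-1.5, 1, 40], "turn": 0, "grip": -0.2}, {"linear": [-1.5, 1, 80], "turn": 0, "grip": -0.2}, {"linear": [-1.5, 1, 110], "turn": 0, "grip": -0.2}, {"linear": [-1.5, 1, 121], "turn": 0, "grip": -0.2}, {"linear": [-1.5, 1, 124], "turn": 0, "grip": -0.2}, {"linear": [-1.5, 1, 126], "turn": 0, "grip": -0.2}, {"linear": [-1.5, 1, 128], "turn": 0, "grip": -0.2}, {"linear": [-1.5, 1, 128], "turn": 0, "grip": -0.2}])

```text
time_s: 21.75
tool_pos: [652.7, -232.5, 34.4]
ee_rot: [0.784, 0.621, 0.001, 0.001]
force: [-0.0, -0.4, -1.8]
gripper_width: 53.3
grip_force: 32.8
```

>>> drive_tool(motion=[{"linear": [0, 0, 0], "turn": 0, "grip": -0.2}, {"linear": [0, 0, 0], "turn": 0, "grip": -0.2}])

```text
time_s: 21.95
tool_pos: [652.1, -232.4, 33.5]
ee_rot: [0.784, 0.621, 0.0, 0.001]
force: [-0.4, 0.1, -1.4]
gripper_width: 53.2
grip_force: 32.8
```

>>> drive_tool(motion=[{"linear": [0, 0, 1], "turn": 0, "grip": -0.2}, {"linear": [0, 0, 2], "turn": 0, "grip": -0.2}, {"linear": [0, 0, 3], "turn": 0, "grip": -0.2}, {"linear": [0, 0, 3], "turn": 0, "grip": -0.2}, {"linear": [0, 0, 3], "turn": 0, "grip": -0.2}])

```text
time_s: 22.45
tool_pos: [651.8, -232.4, 31.5]
ee_rot: [0.784, 0.621, 0.0, 0.001]
force: [-2.9, 1.0, 5.9]
gripper_width: 53.2
grip_force: 33.5
```

Contact. Release, rise, back away, and check.

>>> drive_tool(motion=[{"linear": [0, 0, -0.5], "turn": 0, "grip": 0.2}, {"linear": [0, 0, -0.5], "turn": 0, "grip": 1}, {"linear": [0, 0, -0.5], "turn": 0, "grip": 1}, {"linear": [0, 0, -0.5], "turn": 0, "grip": 1}, {"linear": [0, 0, -30], "turn": 0, "grip": 1}, {"linear": [0, 0, -75], "turn": 0, "grip": 1}, {"linear": [0, 0, -120], "turn": 0, "grip": 1}, {"linear": [0, 0, -160], "turn": 0, "grip": 1}])

```text
time_s: 23.25
tool_pos: [651.8, -232.2, 191.6]
ee_rot: [0.784, 0.621, 0.0, 0.0]
force: [0.7, -0.5, 0.0]
gripper_width: 85.5
grip_force: 0.0
```

>>> drive_tool(motion=[{"linear": [0, -40, -10], "turn": 0, "grip": 1}, {"linear": [0, -80, -20], "turn": 0, "grip": 1}, {"linear": [0, -120, -20], "turn": 0, "grip": 1}, {"linear": [0, -160, -20], "turn": 0, "grip": 1}, {"linear": [0, -200, -20], "turn": 0, "grip": 1}, {"linear": [0, -200, -20], "turn": 0, "grip": 1}])

```text
time_s: 23.85
tool_pos: [450.7, -184.4, 208.6]
ee_rot: [0.784, 0.62, -0.002, -0.003]
force: [0.1, -0.7, -0.2]
gripper_width: 85.3
grip_force: 0.0
```

Run:
```python
from m1 import *
w=camera("top");save(w,"top1.png")
h,s,v=[a.astype(int) for a in cv2.split(cv2.cvtColor(w["color"],cv2.COLOR_RGB2HSV))]
m=((h>100)&(h<125)&(s>120)&(v>50)); C,xs,ys=cloud(w,m); T=C[(C[:,2]>70)&(C[:,2]<90)&(abs(C[:,0]-650)<70)&(abs(C[:,1]+230)<70)]
print(len(T),cv2.minEnclosingCircle(T[:,:2].astype(np.float32)),np.median(T[:,2]))
mk=trace("mat","top"); 
for l in ("cup","bottle","ornament","pot"): print(l,[(round(d["score"],2),np.round(d["location"],1)) for d in place_of(l,"top")[:3]])
print(observe()["force"])
```

```text
255 ((651.80078125, -231.23997497558594), 23.708148956298828) 79.24312359805572
cup [(0.7, array([ 82.5, 199.2]))]
bottle [(0.56, array([355.9, 188.5]))]
ornament [(0.89, array([172.2, 177.7]))]
pot [(0.73, array([309.8, 194.1]))]
[-0.14 -0.75  0.38]
```

View pics/top1.png

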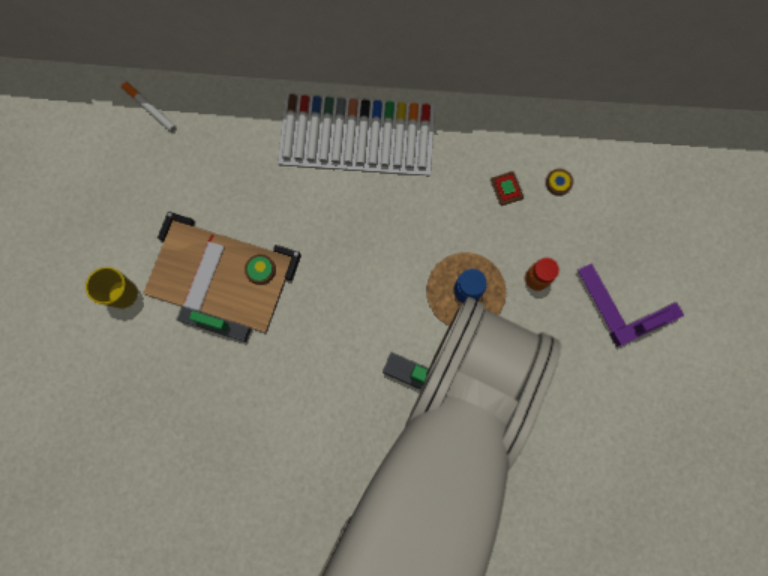

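The top view shows the pot on the mat at about (470,285), 1.3 mm from its centre with its top at 79 mm. The square is flush with the board's front edge at about (215,322), the bystanders are where they started, and the robot touches nothing.

```bash
python3 -c "
from cell import *
print(job_done())"
```

```text
the job is handed in; nothing more can be done
None
```

The swap is done and handed in at about 24 s (the result wasn't reported back): the square's stock measured flush with the board's front edge (under 1 mm) with its blade edge about 0.6 mm from the red line, the pot stands upright about 1 mm from the mat's centre, and the cup, jar and ornament showed no sign of having moved.

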